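# Sweep a row of sample cups home in the loading bay

## Robot

A 6-joint arm with a two-finger parallel gripper is mounted at the origin on the work surface. World frame = base frame: x ahead of the robot, y to its left, z up, the work surface at z = 0. Lengths are in mm, angles in degrees, forces in N, time in s.
With the tool pointing down it reaches from about 300 to 850 mm from the base axis. Payload 4.2 kg.
Tool frame: the origin (TCP) lies midway between the tips of the shut fingers; the grasp point (between the pads) lies 19 mm behind it; z points along the fingers, y is the line along which they close (so a half turn about z gives the same grasp; the last joint's range is limited). The gripper opens to 91 mm and grips with 3 to 60 N. Pads are 32 mm wide; open, the fingers measure 118 mm over their backs; the gripper's body (76 mm by 178 mm) begins 60 mm behind the grasp point.
Start: joints at [67.38, 18.312, 89.639, -0, 72.044, -1.146], TCP at [210.503, 535.1, 213.976] pointing down, gripper open.
Joint ranges: [-177.97, 177.97], [-48.28, 115.42], [12.27, 149.76], [-77.06, 257.06], [2.81, 150.46], [-146.56, 146.56]. Speed limits (degrees/s): [147.25, 147.25, 180, 180, 180, 180].

## Interface

Orientations are given as [roll, pitch, yaw] about the fixed x, y, z axes, in that order (R = Rz(yaw) Ry(pitch) Rx(roll)).
In Python, from workcell import env gives the robot as it stands.
- The arm moves only by the shell command python3 -m jog 'ROWS' [FORCE]. ROWS is a JSON object of lists of equal length, an entry for each row: "jaw": the finger opening in mm, from 0 to 91.2; "slide": the shift along the tool's x, y, z in units of 30 mm (1.0 is 30 mm), a list of three; "spin": the turn about the tool's z in units of 8 degrees (1.0 is 8 degrees). In form: {"jaw": [jaw, ...], "slide": [[dx, dy, dz], ...], "spin": [spin, ...]}. A call has 1 to 10 rows; each row shifts and turns the commanded pose from where the row before left it, along the tool's axes as they then stand; what a row does not reach is not made up. A row lasts 1/10 s, in which the tool goes at most 50 mm and 8.59 degrees, less where a joint would pass 70% of its speed; a pose out of reach is approached as far as the arm can. A call is refused whole if a number of a shift passes 1 or a number of a turn 1, either way. A call with a gripper value outside its range is refused whole. The fingers move at their own pace and stop on an object; FORCE is the grip in N (left out, the last holds). Time passes only in rows, so rows that do not move let the fingers close. It gives the time, the measured TCP pose, the force, the opening and the grip force at its end, in the units of the state.
- env.state(): the state, without advancing time (a new reading comes with each control period).
- env.grab_frame(name): name is "scene" or "top" or "wrist"; returns the picture (420x560x3 uint8, red, green, blue); there is no depth.
- env.camera_model(name): a dict with "fx", "fy", "cx", "cy" (pixels), "camera_from_world" (4x4, takes a point from world to camera coordinates). Camera axes: x right, y up, looking along -z (the intrinsics and any distortion apply to the point x, -y, -z); pixel columns grow to the right and rows downward; lengths in mm; the calibration is good to about 2 mm. A picture is of the moment at which its call begins: read the wrist's pose just before it. camera_model takes no time and is no camera call; for the wrist camera it gives the pose at the moment of the call.
- env.job_done(): hands the job in; it is judged then, once.
The state is a dict: "time_s": time; "qpos": joint angles; "qvel": joint speeds; "effort": joint torques, N m; "ee_pos": TCP position; "ee_rot": TCP orientation; "force": force on the tool from outside, world axes, zero at the start; "torque": the same for the moment, N m; "gripper_width": finger opening in mm; "gripper_force": force on a finger pad.
Only numpy, scipy, OpenCV 4.12 (cv2) and the standard library are available. Lean on these libraries where they do the work, as an engineer would, in place of code of your own. Each camera call takes 0.05 s, during which the arm holds its last target. There are 200 camera calls.

## Task

Lift the straightedge off its mat by its grip post and, with its flat face, sweep the four loose sample cups along the bench together as one row into the loading bay, touching the cups with nothing else. Press the row home with a steady push of about 12 newtons on the bay's sprung rail, held for half a second, never putting more than 20 newtons on any part of the bay, so that all four cups end standing against the rail. Then stand the straightedge back on its mat and let go, leaving everything else where it was.

Things in the scene. Friction and masses are not known exactly. Their poses are not given: they have to be found in the camera images.
- straightedge: aluminium angle bar 168 mm long (y), 0.3 kg: flat upright face 28 mm high looking along its +x, foot 6 mm thick reaching 44 mm back, on which it stands by itself (at first on the mat). Black upright grip post 16 mm thick (x), 44 mm wide (y), centred 23 mm behind the face at mid length, top 90 mm above the underside. Origin: bottom edge of the face at mid length; z up.
- foot_mid (a point): centre of the underside of the straightedge, 22 mm behind its face at mid length
- mat: thin black rubber mat, fixed, 110 mm (x) by 240 mm (y), 2 mm thick; lies to the left or to the right of the bay. Origin: centre of its underside on the bench.
- bay: loading bay, fixed: an aluminium U with no floor, 190 mm wide inside. Its +x points in through the mouth (robot side) to the sprung rail; y across. Side cheeks 16 mm high, 12 mm thick, reach 50 mm out from the rail; back block 22 mm high. Origin: on the bench, centre of the rail's face at rest; cups that are home have their centres 16 mm in front of it (x = -16 mm).
- bay_left (a point): point on the top of the bay's +y cheek, at bay x = 0, y = +101 mm, 16 mm above the bench
- bay_right (a point): point on the top of the bay's -y cheek, at bay x = 0, y = -101 mm, 16 mm above the bench
- rail: grey sprung rail across the back of the bay, 186 mm wide, top 20 mm above the bench. It gives straight back (bay +x) at 10 N per mm, up to 4 mm, and springs out again. Of a push on the row, the cups' friction on the bench takes 1 to 3 N before the rail; a straightedge that drags on the bench takes more. Origin: like the bay's, moving with the rail.
- cup1: white capped sample cup, upright cylinder 32 mm across, 26 mm high, about 80 g (varies), smooth plastic that slides easily; loose, standing on the bench in front of the bay's mouth, number 1 of 4 counted from the bay's -y side. Origin: centre of its underside.
- cup2: white capped sample cup, upright cylinder 32 mm across, 26 mm high, about 80 g (varies), smooth plastic that slides easily; loose, standing on the bench in front of the bay's mouth, number 2 of 4 counted from the bay's -y side. Origin: centre of its underside.
- cup3: white capped sample cup, upright cylinder 32 mm across, 26 mm high, about 80 g (varies), smooth plastic that slides easily; loose, standing on the bench in front of the bay's mouth, number 3 of 4 counted from the bay's -y side. Origin: centre of its underside.
- cup4: white capped sample cup, upright cylinder 32 mm across, 26 mm high, about 80 g (varies), smooth plastic that slides easily; loose, standing on the bench in front of the bay's mouth, number 4 of 4 counted from the bay's -y side. Origin: centre of its underside.
- sample_box: green four-compartment box of stored cups, 130 by 200 by 35 mm, fixed, on the other side of the bay from the mat; not to be used. Origin: centre of its underside.
- bottle: capped bottle, 52 mm across, 95 mm tall, standing; a loose bystander, to be left alone.
- vial: small jar, 26 mm across, 50 mm tall, standing; a loose bystander, to be left alone.
- puck: steel reference disc, 40 mm across, 12 mm thick, lying flat; a loose bystander, to be left alone.
- cap_ring: white plastic ring, 40 mm across, 12 mm high, lying flat; a loose bystander, to be left alone.
- spatula: thin steel lab spatula, 170 mm long, 5 mm thick, lying beyond the bay; a loose bystander, to be left alone.
- mouse: black computer mouse, 100 by 60 mm, 32 mm high; a loose bystander, to be left alone.
Things that resemble listed ones, but are neither listed nor needed, are in the scene too. What is shaped like the straightedge but blue or pink is not meant.

How it is judged:
By the outcome, as a careful person would: the job done as asked, in the order asked, and still so for the second after the job is handed in, with the robot touching nothing.
It also fails if it takes over 67 s, if anything falls off the work surface, if the arm or the gripper's body presses on something with over 40 N, if the wrist force passes 120 N, or if a joint passes its speed limit or range.

## Working session

There is one attempt and no reset: what is moved stays moved. The work goes in short steps, Python scripts to look and compute and a shell command to move; the robot and the scene stay as the last step left them, time stands still between calls to the robot, and variables do not carry over. Pictures are saved under pics/ and viewed, at most 10 in all, crops included, and the job is handed in when it is done.

```bash
ls; mkdir -p pics; python3 - <<'E'
from workcell import env
import cv2,numpy as np
for n in("scene","top"):
    f=env.grab_frame(n); cv2.imwrite(f"pics/{n}0.png",cv2.resize(f[:,:,::-1],(800,600),interpolation=cv2.INTER_CUBIC))
    np.save(f"pics/{n}0.npy",f)
    m=env.camera_model(n); print(n,{k:(np.round(v,3).tolist()) for k,v in m.items() if not isinstance(v,str)})
s=env.state();print(s)
E
```

```text
pics
scene {'fx': 399.617, 'fy': 399.617, 'cx': 280.571, 'cy': 210.514, 'camera_from_world': [[0.856, 0.518, -0.007, -496.313], [-0.265, 0.449, 0.853, 29.703], [0.445, -0.728, 0.522, -1340.742], [0.0, 0.0, 0.0, 1.0]]}
top {'fx': 423.381, 'fy': 423.381, 'cx': 283.935, 'cy': 209.569, 'camera_from_world': [[-0.01, -1.0, -0.013, 140.566], [0.997, -0.011, 0.081, -499.741], [-0.081, -0.012, 0.997, -1109.514], [0.0, 0.0, 0.0, 1.0]]}
{'time_s': 0.1, 'qpos': array([ 6.73813825e+01,  1.83487269e+01,  8.96973770e+01,  3.65035721e-04,
        7.20444092e+01, -1.14653782e+00]), 'qvel': array([-0.00801689, -0.1347096 , -0.07738511,  0.06012591, -0.08050541,
       -0.05649924]), 'effort': array([ 1.20977766e-03, -4.13338137e+01, -2.32507968e+01,  7.28898891e-02,
        4.22875502e-02, -6.26549922e-05]), 'ee_pos': array([210.31282137, 534.68857773, 213.21066495]), 'ee_rot': array([-1.79909512e+02, -2.15813299e-03,  1.58527806e+02]), 'force': array([-0.08718626, -0.32757878,  0.25347306]), 'torque': array([-0.00702865,  0.00333494, -0.01644518]), 'gripper_force': 0.0, 'gripper_width': 90.78898526731784}
```

View pics/top0.png

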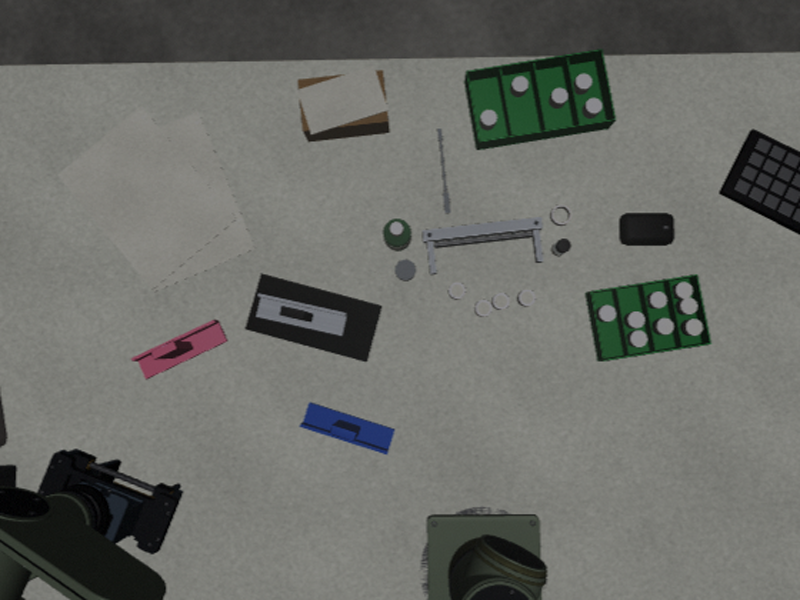

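View pics/scene0.png

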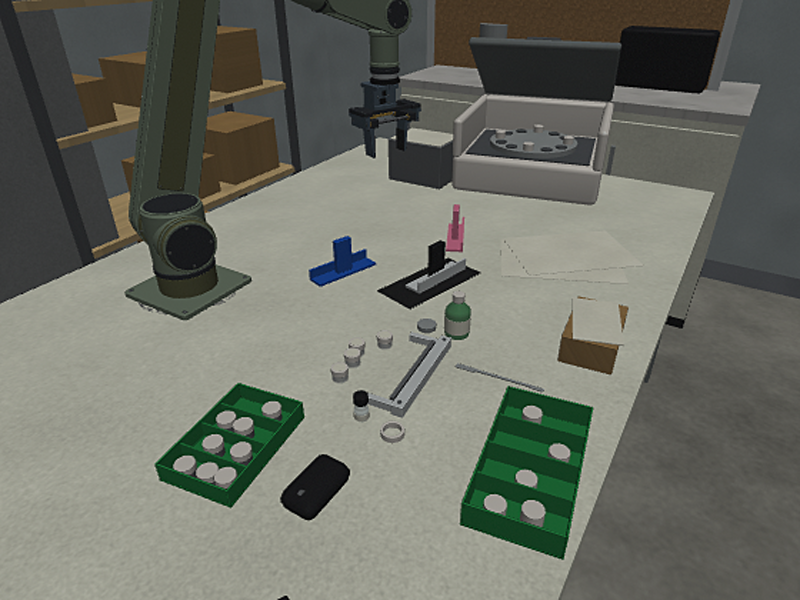

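The top view shows the mat at (313,317) with the grey straightedge on it, post at (297,314). The bay's rail is at about (483,238), and the cups are at (457,291), (483,308), (501,301) and (526,298). The sample box is on the right at (648,318). Next I'll enlarge both views.

```bash
python3 - <<'E'
import cv2,numpy as np
def crop(n,x0,y0,w,h,s):
    f=np.load(f"pics/{n}0.npy")[y0:y0+h,x0:x0+w,::-1]
    f=cv2.convertScaleAbs(f,alpha=1.4)
    cv2.imwrite(f"pics/{n}_c{x0}.png",cv2.resize(f,None,fx=s,fy=s,interpolation=cv2.INTER_CUBIC))
crop("top",160,135,230,125,3.4)
crop("scene",225,155,125,145,4)
E
```

```text
(no output)
```

View pics/top_c160.png

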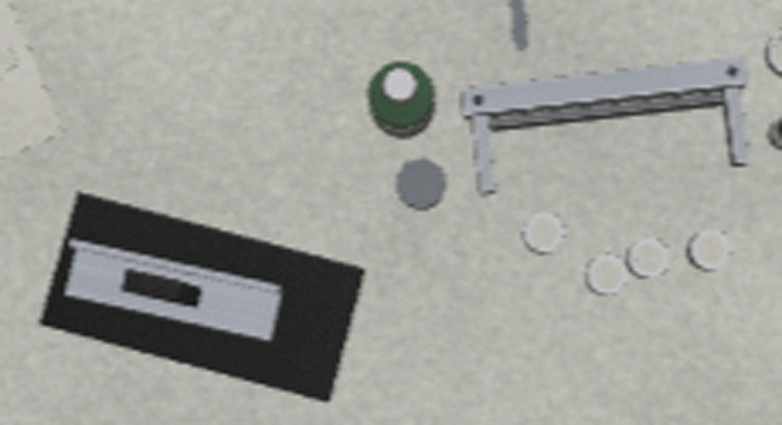

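View pics/scene_c225.png

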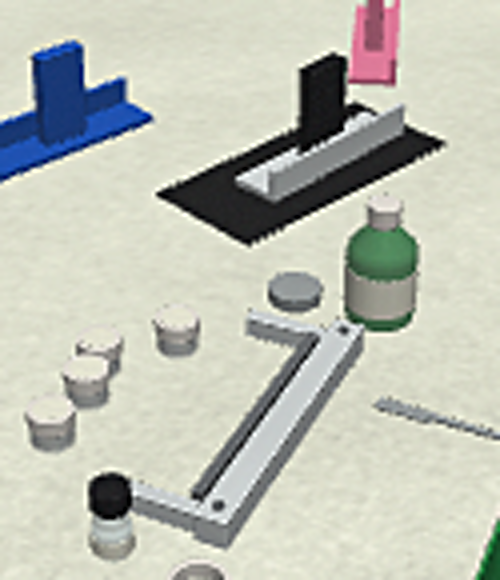

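The top crop shows the straightedge's face-top corners at (71,242) and (281,286), the post top at (161,287), and the cheek tips at (488,192) and (740,163). The cups are at (544,233), (606,273), (648,257) and (709,249). The scene crop shows the same things, with the post top at about (323,66), the face-top ends at (268,170) and (405,106), and the cheek tips at (250,315) and (135,487).

```bash
cat > h.py <<'E'
from workcell import env
import numpy as np
from scipy.optimize import least_squares
def P(m,p):
    c=(m["camera_from_world"]@np.append(p,1))[:3]
    return np.array([m["cx"]+m["fx"]*c[0]/-c[2], m["cy"]-m["fy"]*c[1]/-c[2]])
def tri(obs):
    r=least_squares(lambda p:np.concatenate([P(m,p)-u for m,u in obs]),[450,0,20.]); return r.x,np.abs(r.fun).max()
def atz(m,u,z):
    r=least_squares(lambda p:P(m,[p[0],p[1],z])-u,[450,0.]); return r.x
E
python3 - <<'E'
from h import *
T=env.camera_model("top");S=env.camera_model("scene")
t=lambda u,v:np.array([160+(u+.5)/3.4-.5,135+(v+.5)/3.4-.5])
s=lambda u,v:np.array([225+(u+.5)/4-.5,155+(v+.5)/4-.5])
D={"faceL":((71,241),(405,106),30),"faceR":((281,286),(268,170),30),"post":((161,287),(323,66),92),
"cup4":((544,232),(177,317),26),"cup3":((606,272),(100,343),26),"cup2":((648,256),(86,368),26),"cup1":((709,248),(50,411),26),
"tipL":((487,192),(250,314),16),"tipR":((740,163),(134,486),16),"screwL":((478,100),(343,329),22),"screwR":((732,71),(218,506),22)}
for k,(a,b,z) in D.items():
    p,e=tri([(T,t(*a)),(S,s(*b))]); print(k,p.round(1),"res",e.round(2),"top@z",atz(T,t(*a),z).round(1),"sc",atz(S,s(*b),z).round(1))
for k,a,z in(("footL",(65,296),8),("footR",(272,340),8),("matTL",(79,192),2),("matTR",(364,269),2),("matBL",(41,324),2),("matBR",(328,402),2),("railL",(492,128),20),("railR",(724,102),20),("backL",(470,116),22),("backR",(745,84),22),("puck",(421,184),12),("bottle",(399,84),95)): print(k,atz(T,t(*a),z).round(1))
E
```

```text
faceL [515.  411.   28.7] res 0.4 top@z [514.2 410.2] sc [517.  409.8]
faceR [476.  244.7  35. ] res 0.51 top@z [477.2 245.8] sc [470.4 251.1]
post [475.  328.3  91.9] res 0.8 top@z [473.7 327.4] sc [476.9 330.2]
cup4 [517.4  40.3  27.5] res 0.01 top@z [517.6  40.2] sc [516.2  42.1]
cup3 [485.5  -8.1  23.3] res 0.17 top@z [485.7  -7.6] sc [487.4 -11.3]
cup2 [497.3 -40.7  27.2] res 0.24 top@z [497.9 -40.5] sc [495.8 -39.8]
cup1 [503.  -88.8  25.4] res 0.33 top@z [503.6 -88.2] sc [502.8 -89.9]
tipL [551.   84.1  15.8] res 0.09 top@z [550.8  84. ] sc [551.4  84. ]
tipR [ 577.2 -113.4   12.4] res 2.13 top@z [ 571.6 -116.2] sc [ 584.  -113.8]
screwL [622.9  90.4  24.7] res 0.0 top@z [623.4  90.4] sc [621.2  93.8]
screwR [ 643.4 -110.5   24.1] res 0.14 top@z [ 644.2 -110.7] sc [ 641.9 -108.7]
footL [472.4 420.3]
footR [435.8 255.5]
matTL [556.3 411.4]
matTR [491.8 182.5]
matBL [450.5 440.8]
matBR [386.4 211.8]
railL [601.3  79.5]
railR [ 619.8 -104.1]
backL [610.7  96.9]
backR [ 633.7 -120.6]
puck [558.3 136.2]
bottle [622.3 150.8]
```

```bash
cat >> h.py <<'E'
def go(x,y,z,yaw,vmax=1.0):
    s=env.state(); p=s["ee_pos"]; w=np.radians(s["ee_rot"][2]); d=np.array([x,y,z])-p
    t=np.array([d[0]*np.cos(w)+d[1]*np.sin(w), d[0]*np.sin(w)-d[1]*np.cos(w), -d[2]])/30
    sp=-((yaw-s["ee_rot"][2]+180)%360-180)/8
    print("t",round(s["time_s"],2),"pose",p.round(2),s["ee_rot"].round(2),"F",s["force"].round(1),"tool units",t.round(3),"spin total",round(sp,3))
E
python3 -m jog '{"jaw":[91,91,91,91,91,91,91,91,91,91],"slide":[[-0.9,-0.26,0],[-0.9,-0.26,0],[-0.9,-0.26,0],[-0.9,-0.26,0],[-0.9,-0.26,0],[-0.9,-0.26,0],[-0.9,-0.26,0],[-0.9,-0.26,0],[-0.9,-0.26,0],[-0.9,-0.26,0]],"spin":[0,0,0,0,0,0,0,0,0,0]}'
python3 -m jog '{"jaw":[91,91,91,91,91,91,91,91,91,91],"slide":[[-0.9,-0.26,0],[-0.9,-0.26,0],[0,0,0],[0,0,0],[0,0,0],[0,0,0],[0,0,0],[0,0,0],[0,0,0],[0,0,0]],"spin":[0,0,1,1,1,1,1,1,1,1]}'
python3 -m jog '{"jaw":[91,91,91,91],"slide":[[0,0,0],[0,0,0],[0,0,0],[0,0,0]],"spin":[1,1,0.14,0]}'
python3 - <<'E'
from h import *
import cv2
go(475,328,200,77.4)
m=env.camera_model("wrist"); f=env.grab_frame("wrist"); np.savez("pics/w1.npz",f=f,M=m["camera_from_world"])
print({k:np.round(v,3).tolist() for k,v in m.items() if not isinstance(v,str)})
cv2.imwrite("pics/w1.png",cv2.resize(cv2.convertScaleAbs(f[:,:,::-1],alpha=1.4),(800,600),interpolation=cv2.INTER_CUBIC))
for n,p in(("post",(475,328,92)),("fL",(514.5,410.5,30)),("fR",(477,245.5,30)),("cup4",(517,40,26))): print(n,(P(m,p)*800/560).round())
E
```

```text
time_s: 1.1
ee_pos: [433.8, 362.7, 213.5]
ee_rot: [-180.0, -0.0, 158.5]
force: [-0.2, -0.4, -0.8]
gripper_width: 91.0
gripper_force: 0.0
time_s: 2.1
ee_pos: [477.5, 329.2, 213.4]
ee_rot: [-179.9, 0.0, 94.2]
force: [0.6, 0.2, -0.3]
gripper_width: 90.7
gripper_force: 0.0
time_s: 2.5
ee_pos: [477.6, 329.3, 213.6]
ee_rot: [-180.0, 0.0, 77.5]
force: [0.1, -0.5, 0.7]
gripper_width: 90.9
gripper_force: 0.0
t 2.5 pose [477.58 329.28 213.64] [-1.7997e+02  3.0000e-02  7.7540e+01] F [ 0.1 -0.5  0.7] tool units [-0.06  -0.075  0.455] spin total 0.017
{'fx': 341.454, 'fy': 341.454, 'cx': 277.102, 'cy': 209.372, 'camera_from_world': [[0.976, -0.216, -0.002, -395.697], [0.209, 0.946, -0.248, -383.485], [0.055, 0.242, 0.969, -494.735], [0.0, 0.0, 0.0, 1.0]]}
post [391. 294.]
fL [422. 148.]
fR [418. 375.]
cup4 [509. 575.]
```

View pics/w1.png

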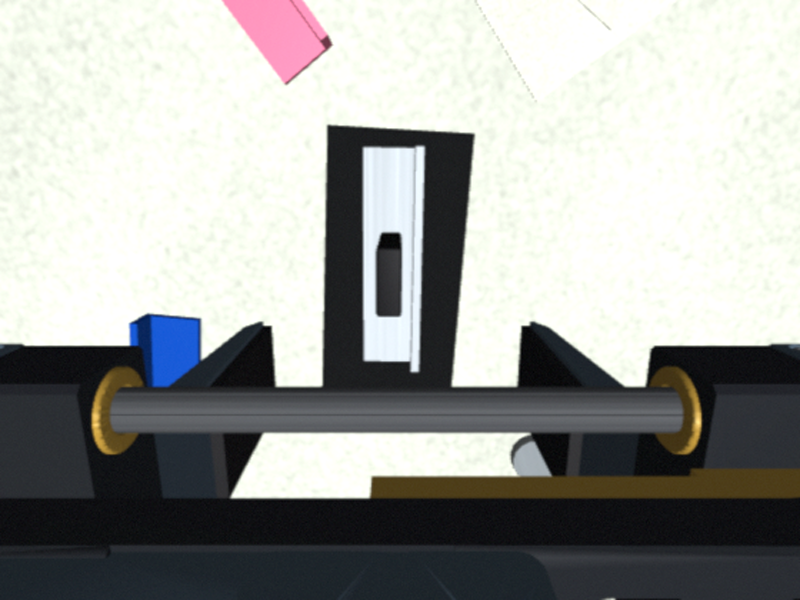

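The wrist view shows the post top spanning (377–402, 247–316), and the face-top front corners at (425,147) and (419.5,372).

```bash
python3 - <<'E'
from h import *
T=env.camera_model("top");S=env.camera_model("scene");W=env.camera_model("wrist")
w=lambda u,v:np.array([(u+.5)*.7-.5,(v+.5)*.7-.5])
t=lambda u,v:np.array([160+(u+.5)/3.4-.5,135+(v+.5)/3.4-.5])
s=lambda u,v:np.array([225+(u+.5)/4-.5,155+(v+.5)/4-.5])
for k,u,tt,ss,z in(("fL",(425,147),(71,241),(405,106),30),("fR",(419.5,372),(281,286),(268,170),30),("post",(389.5,282),(161,287),(323,66),92)):
    print(k,atz(W,w(*u),z).round(1),"W+S",tri([(W,w(*u)),(S,s(*ss))])[0].round(1),"W+T",tri([(W,w(*u)),(T,t(*tt))])[0].round(1))
for k,u,z in(("footL",(363,147),8),("footR",(363,361),8),("matTL",(328,125),2),("matTR",(474,134),2)): print(k,atz(W,w(*u),z).round(1))
E
```

```text
fL [516.7 410.8] W+S [516.7 410.8  29.5] W+T [516.7 411.   26. ]
fR [478.8 247.8] W+S [478.3 248.4  32. ] W+T [478.5 246.1  25.8]
post [475.6 335.7] W+S [475.3 335.2  89.4] W+T [474.4 331.5  71.9]
footL [473.6 421.5]
footR [434.5 258. ]
matTL [451.6 442.7]
matTR [556.  413.1]
```

```bash

python3 -m jog '{"jaw":[91,91,91,91,91,91,91],"slide":[[-0.98,0.42,0],[-0.98,0.42,0],[-0.98,0.42,0],[-0.98,0.42,0],[-0.98,0.42,0],[-0.98,0.42,0],[-0.98,0.42,0]],"spin":[0,0,0,0,0,0,0]}' >/dev/null
python3 -m jog '{"jaw":[91,91,91,91,91,91,91,91,91],"slide":[[-0.98,0.42,0],[-0.98,0.42,0],[-0.98,0.42,0],[-0.98,0.42,0],[-0.98,0.42,0],[-0.98,0.42,0],[-0.98,0.42,0],[0,0,0],[0,0,0]],"spin":[0,0,0,0,0,0,0,0,0]}'
python3 - <<'E'
from h import *
import cv2
go(475.2,334.3,100,77)
m=env.camera_model("wrist"); f=env.grab_frame("wrist"); np.savez("pics/w2.npz",f=f,M=m["camera_from_world"])
cv2.imwrite("pics/w2.png",cv2.resize(cv2.convertScaleAbs(f[:,:,::-1],alpha=1.0),(800,600),interpolation=cv2.INTER_CUBIC))
E
```

```text
time_s: 4.15
ee_pos: [560.0, -111.0, 213.7]
ee_rot: [-180.0, -0.0, 77.4]
force: [-0.1, 0.1, -0.1]
gripper_width: 90.9
gripper_force: 0.0
t 4.15 pose [ 559.96 -111.    213.66] [-1.7996e+02 -4.0000e-02  7.7390e+01] F [-0.1  0.1 -0.1] tool units [13.869 -5.997  3.789] spin total 0.049
```

View pics/w2.png

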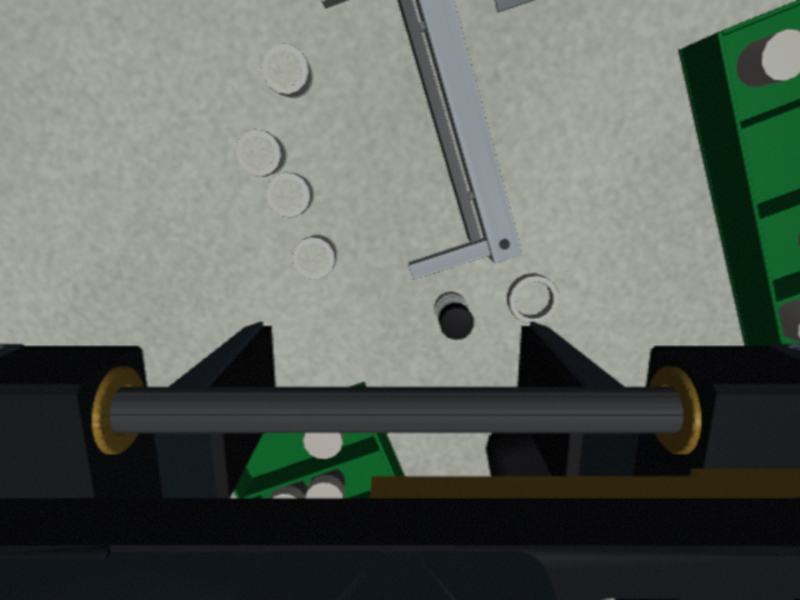

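The wrist view shows the cup tops at (286,69), (260,152), (289,194) and (314,257), and the right cheek tip at (412,271). The screw is at (504,243) and the rail's front edge runs from (400,2) to (471,240). The back block's outer edge runs from (457,2) to (518,245).

```bash
python3 - <<'E'
from h import *
W=env.camera_model("wrist");T=env.camera_model("top")
w=lambda u,v:np.array([(u+.5)*.7-.5,(v+.5)*.7-.5])
t=lambda u,v:np.array([160+(u+.5)/3.4-.5,135+(v+.5)/3.4-.5])
g=lambda a,b:np.degrees(np.arctan2(-(a-b)[0],(a-b)[1])).round(2)
R=[atz(W,w(*u),20) for u in((400,2),(471,240))]; B=[atz(W,w(*u),22) for u in((457,2),(518,245))]
print("rail",np.round(R,1).tolist(),g(*R),"back",np.round(B,1).tolist(),g(*B))
for k,u,z in(("tipR",(412,271),16),("screwR",(504,243),22),("cup4",(286,69),26),("cup3",(260,152),26),("cup2",(289,194),26),("cup1",(314,257),26)): print(k,atz(W,w(*u),z).round(1))
for k,u,tt in(("cup4",(286,69),(544,232)),("cup3",(260,152),(606,272)),("cup1",(314,257),(709,248)),("screwR",(504,243),(732,71))): print(k,tri([(W,w(*u)),(T,t(*tt))])[0].round(1))
# gradient-based line fits of the back block's outer edge and the rail edge in the raw image
import cv2
f=cv2.GaussianBlur(cv2.cvtColor(np.load("pics/w2.npz")["f"],cv2.COLOR_RGB2GRAY),(3,3),0).astype(float)
def fit(a,b,z,n=60,h=4):
    a,b=w(*a),w(*b); d=(b-a)/np.linalg.norm(b-a); nrm=np.array([-d[1],d[0]]); o=np.linspace(-h,h,65); pts=[]
    for q in np.linspace(.05,.95,n):
        c=a+(b-a)*q; m=(c+o[:,None]*nrm).astype(np.float32)
        v=cv2.remap(f.astype(np.float32),m[:,0].copy(),m[:,1].copy(),cv2.INTER_LINEAR).ravel(); pts.append(m[np.argmax(np.abs(np.gradient(v))*np.exp(-o**2/8))])
    l=cv2.fitLine(np.array(pts,np.float32),cv2.DIST_HUBER,0,.01,.01).ravel(); A=[l[2:]+l[:2]*k for k in(-60,60)]
    A=[atz(W,x,z) for x in A]; A.sort(key=lambda x:-x[1]); print(np.round(A,1).tolist(),g(*A))
fit((400,2),(471,240),20); fit((457,2),(518,245),22)
E
```

```text
rail [[602.2, 65.8], [619.8, -100.7]] 6.0 back [[639.0, 57.0], [653.0, -111.6]] 4.75
tipR [ 571.8 -114.9]
screwR [ 643.1 -107.9]
cup4 [517.9  41.3]
cup3 [485.4  -6.5]
cup2 [497.5 -38.8]
cup1 [503.3 -86.9]
cup4 [518.1  40.9  27.6]
cup3 [485.9  -6.8  28.1]
cup1 [503.6 -86.8  28.1]
screwR [628.1 -93.6 102.2]
[[601.9, 57.2], [613.3, -55.1]] 5.76
[[643.3, 4.3], [654.6, -115.8]] 5.36
```

```bash

python3 -m jog '{"jaw":[91,91,91,91,91,91,91],"slide":[[0.99,-0.43,0],[0.99,-0.43,0],[0.99,-0.43,0],[0.99,-0.43,0],[0.99,-0.43,0],[0.99,-0.43,0],[0.99,-0.43,0]],"spin":[0.05,0,0,0,0,0,0]}' >/dev/null
python3 -m jog '{"jaw":[91,91,91,91,91,91,91,91,91,91],"slide":[[0.99,-0.43,0],[0.99,-0.43,0],[0.99,-0.43,0],[0.99,-0.43,0],[0.99,-0.43,0],[0.99,-0.43,0],[0.99,-0.43,0.6],[0,0,0.9],[0,0,0.9],[0,0,0.8]],"spin":[0,0,0,0,0,0,0,0,0,0]}'
python3 - <<'E'
from h import *
go(475.2,334.3,44,77)
E
```

```text
time_s: 5.9
ee_pos: [475.7, 336.2, 116.9]
ee_rot: [-180.0, 0.0, 77.2]
force: [0.2, -0.2, -0.0]
gripper_width: 90.9
gripper_force: 0.0
t 5.9 pose [475.66 336.21 116.86] [-1.7996e+02  1.0000e-02  7.7210e+01] F [ 0.2 -0.2 -0. ] tool units [-6.600e-02 -1.000e-03  2.429e+00] spin total 0.026
```

```bash

python3 -m jog '{"jaw":[91,91,91,91,91,60,40],"slide":[[-0.06,0,0.6],[0,0,0.6],[0,0,0.6],[0,0,0.6],[0,0,0],[0,0,0],[0,0,0]],"spin":[0,0,0,0,0,0,0]}' 50
python3 -m jog '{"jaw":[24,20,14,8,4,4,4,4,4,4],"slide":[[0,0,0],[0,0,0],[0,0,0],[0,0,0],[0,0,0],[0,0,0],[0,0,0],[0,0,0],[0,0,0],[0,0,0]],"spin":[0,0,0,0,0,0,0,0,0,0]}' 50
python3 -c "
from h import *
go(475.2,334.3,46,77);print(env.state()['torque'])"
```

```text
time_s: 6.6
ee_pos: [477.3, 334.1, 47.1]
ee_rot: [179.9, -0.1, 77.1]
force: [0.2, -0.7, -0.2]
gripper_width: 77.9
gripper_force: 0.0
time_s: 7.6
ee_pos: [476.7, 333.1, 45.9]
ee_rot: [-180.0, 0.0, 77.0]
force: [-1.5, 0.2, 0.8]
gripper_width: 15.9
gripper_force: 50.0
t 7.6 pose [476.69 333.15  45.88] [-1.7996e+02  2.0000e-02  7.7010e+01] F [-1.5  0.2  0.8] tool units [ 0.026 -0.057 -0.004] spin total 0.001
[-0.0832073   0.3934326   0.02504837]
```

```bash

python3 -m jog '{"jaw":[4,4,4,4,4,4,4],"slide":[[0,0,-0.2],[0,0,-0.4],[0,0,-0.6],[0,0,-0.6],[0,0,-0.5],[0,0,-0.2],[0,0,0]],"spin":[0,0,0,0,0,0,0]}' 58
python3 -c "
from h import *
go(424.2,-32.5,80,95.85)"
```

```text
time_s: 8.3
ee_pos: [477.7, 333.5, 122.3]
ee_rot: [179.9, -0.1, 77.0]
force: [-0.7, 0.0, -3.0]
gripper_width: 15.4
gripper_force: 58.0
t 8.3 pose [477.69 333.51 122.25] [ 1.7989e+02 -1.1000e-01  7.7000e+01] F [-0.7  0.  -3. ] tool units [-12.289   1.006   1.408] spin total -2.356
```

```bash

python3 -m jog '{"jaw":[4,4,4,4,4,4,4,4,4,4],"slide":[[-0.3,0.03,0],[-0.6,0.05,0],[-0.8,0.06,0],[-0.8,0.06,0],[-0.8,0.06,0],[-0.8,0.06,0],[-0.8,0.07,0],[-0.8,0.07,0],[-0.8,0.07,0],[-0.8,0.07,0]],"spin":[0,0,0,0,0,0,0,0,0,0]}' >/dev/null
python3 -m jog '{"jaw":[4,4,4,4,4,4,4,4,4,4],"slide":[[-0.8,0.07,0],[-0.8,0.07,0],[-0.8,0.07,0],[-0.8,0.07,0],[-0.8,0.07,0],[-0.6,0.06,0],[-0.39,0.03,0],[0,0,0],[0,0,0],[0,0,0]],"spin":[0,0,0,0,0,-0.4,-0.5,-0.7,-0.5,-0.25]}' >/dev/null
python3 -m jog '{"jaw":[4,4,4],"slide":[[0,0,0.4],[0,0,0.4],[0,0,0]],"spin":[0,0,0]}'
python3 - <<'E'
from h import *
import cv2
go(424.2,-32.5,45.4,95.85)
f=env.grab_frame("scene")[150:310,190:350,::-1]
cv2.imwrite("pics/s3.png",cv2.resize(f,(600,600),interpolation=cv2.INTER_CUBIC))
E
```

```text
time_s: 10.6
ee_pos: [422.3, -33.7, 95.3]
ee_rot: [-179.7, -0.0, 95.8]
force: [-0.3, 0.1, -3.3]
gripper_width: 15.1
gripper_force: 58.0
t 10.6 pose [422.26 -33.71  95.27] [-1.7969e+02 -5.0000e-02  9.5770e+01] F [-0.3  0.1 -3.3] tool units [0.034 0.068 1.662] spin total -0.01
```

View pics/s3.png

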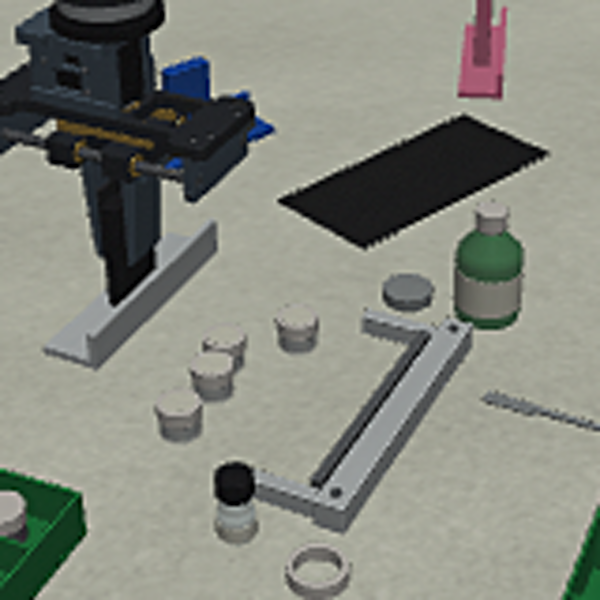

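The scene view shows the straightedge held level behind the cups with its face towards the bay. Nothing else has moved.

```bash

python3 -m jog '{"jaw":[4,4,4,4,4,4,4],"slide":[[0.03,0.06,0.3],[0,0,0.4],[0,0,0.4],[0,0,0.3],[0,0,0.1],[0,0,0],[0,0,0]],"spin":[-0.01,0,0,0,0,0,0]}'
python3 -c "
from h import *
go(424.2,-32.5,45.4,95.85)"
```

```text
time_s: 11.35
ee_pos: [427.3, -32.1, 52.2]
ee_rot: [180.0, 0.0, 95.9]
force: [0.4, -0.2, -3.4]
gripper_width: 15.6
gripper_force: 58.0
t 11.35 pose [427.31 -32.13  52.24] [1.7995e+02 1.0000e-02 9.5890e+01] F [ 0.4 -0.2 -3.4] tool units [-0.002 -0.105  0.228] spin total 0.005
```

```bash

for i in 1 2; do python3 -m jog '{"jaw":[4,4],"slide":[[0,0,0],[0,0,0]],"spin":[0,0]}' | grep -E "pos|force:"; done
python3 -m jog '{"jaw":[4,4,4],"slide":[[0,0,0.1],[0,0,0.05],[0,0,0]],"spin":[0,0,0]}' | grep -E "pos|force:"
python3 -c "
from h import *
go(424.2,-32.5,45.4,95.85)"
```

```text
ee_pos: [427.2, -32.1, 52.3]
force: [0.2, -0.1, -2.5]
gripper_force: 58.0
ee_pos: [427.0, -32.1, 52.1]
force: [0.1, 0.4, -3.5]
gripper_force: 58.0
ee_pos: [426.6, -32.0, 47.1]
force: [-0.1, -0.6, -2.9]
gripper_force: 58.0
t 12.05 pose [426.58 -32.03  47.09] [-1.7995e+02 -1.0000e-02  9.5890e+01] F [-0.1 -0.6 -2.9] tool units [-0.007 -0.08   0.056] spin total 0.005
```

```bash
cat >> h.py <<'E'
def bay():
    s=env.state(); a=np.radians(5.85); d=s["ee_pos"]-[611,-11.3,0]; X=np.array([np.cos(a),np.sin(a)]);Y=np.array([-X[1],X[0]])
    print("t",round(s["time_s"],2),"face x",round(d[:2]@X+23,2),"y",round(d[:2]@Y+1,2),"z",round(d[2],2),"yaw",s["ee_rot"].round(2),"F bay",round(s["force"][:2]@X,2),round(s["force"][:2]@Y,2),round(s["force"][2],2),"tq",s["torque"].round(2))
E
python3 -m jog '{"jaw":[4,4,4,4,4,4,4,4,4,4],"slide":[[0,0.05,0.04],[0,0.1,0],[0,0.12,0],[0,0.12,0],[0,0.12,0],[0,0.12,0],[0,0.12,0],[0,0.12,0],[0,0.12,0],[0,0.12,0]],"spin":[0,0,0,0,0,0,0,0,0,0]}' >/dev/null; python3 -c "
from h import *
bay()"
python3 -m jog '{"jaw":[4,4,4,4,4,4,4,4,4,4],"slide":[[0,0.15,0],[0,0.15,0],[0,0.15,0],[0,0.15,0],[0,0.15,0],[0,0.15,0],[0,0.15,0],[0,0.15,0],[0,0.15,0],[0,0.15,0]],"spin":[0,0,0,0,0,0,0,0,0,0]}' >/dev/null; python3 -c "
from h import *
bay()"
```

```text
t 13.05 face x -128.99 y -0.82 z 46.14 yaw [-1.7996e+02 -1.0000e-02  9.5880e+01] F bay -1.44 -0.28 -2.95 tq [-0.06  0.17 -0.06]
t 14.05 face x -83.63 y -0.82 z 46.2 yaw [-1.800e+02 -1.000e-02  9.589e+01] F bay -1.78 -0.38 -2.52 tq [-0.1   0.28  0.04]
```

```bash

python3 -m jog '{"jaw":[4,4,4,4,4],"slide":[[0,0.13,0],[0,0.13,0],[0,0.13,0],[0,0.13,0],[0,0.13,0]],"spin":[0,0,0,0,0]}' >/dev/null; python3 -c "
from h import *
bay()"
python3 -m jog '{"jaw":[4,4,4,4,4,4,4,4,4],"slide":[[0,0.1,0],[0,0.1,0],[0,0.1,0],[0,0.1,0],[0,0.08,0],[0,0.06,0],[0,0.04,0],[0,0,0],[0,0,0]],"spin":[0,0,0,0,0,0,0,0,0]}' >/dev/null
python3 - <<'E'
from h import *
import cv2
bay()
f=env.grab_frame("scene")[150:310,190:350,::-1]
cv2.imwrite("pics/s4.png",cv2.resize(f,(600,600),interpolation=cv2.INTER_CUBIC))
E
```

```text
t 14.55 face x -64.21 y -0.81 z 46.21 yaw [-1.800e+02 -1.000e-02  9.588e+01] F bay -0.72 0.35 -2.62 tq [-0.12  0.24  0.03]
t 15.45 face x -46.73 y -0.86 z 46.33 yaw [179.95   0.    95.88] F bay -0.02 0.67 -3.21 tq [-0.13  0.13 -0.01]
```

View pics/s4.png

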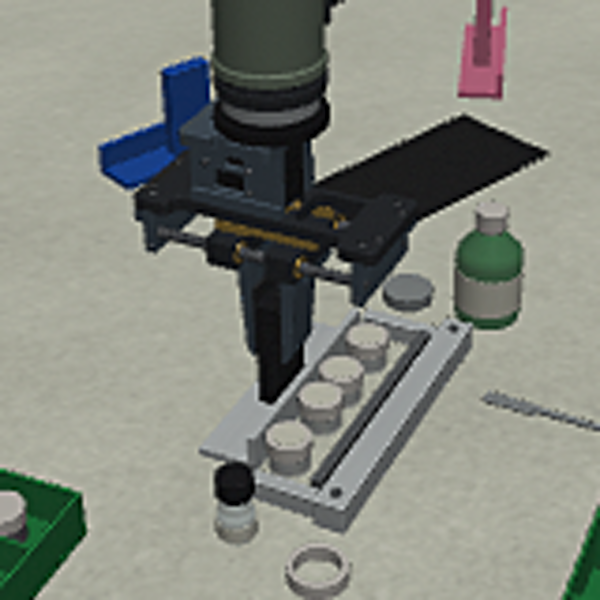

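The row is between the cheeks and touching the face, with clearance on both sides. Now I'll approach the rail slowly.

```bash

python3 -m jog '{"jaw":[4,4,4,4,4,4,4],"slide":[[0,0.05,0],[0,0.06,0],[0,0.06,0],[0,0.06,0],[0,0.06,0],[0,0.03,0],[0,0,0]],"spin":[0,0,0,0,0,0,0]}' >/dev/null; python3 -c "
from h import *
bay()"
for i in 1 2 3; do
python3 -m jog '{"jaw":[4],"slide":[[0,0.03,0]],"spin":[0]}' >/dev/null; python3 -c "
from h import *
bay()"; done
```

```text
t 16.2 face x -37.11 y -0.85 z 46.23 yaw [179.97  -0.    95.89] F bay -0.45 0.2 -3.61 tq [-0.09  0.12  0.02]
t 16.3 face x -36.68 y -0.82 z 46.24 yaw [-179.99   -0.     95.89] F bay -1.27 -0.34 -3.39 tq [-0.12  0.29  0.03]
t 16.4 face x -35.75 y -0.8 z 46.23 yaw [-1.7999e+02 -1.0000e-02  9.5880e+01] F bay -0.35 -0.52 -2.98 tq [-0.1   0.26  0.04]
t 16.5 face x -34.79 y -0.82 z 46.22 yaw [-1.7999e+02 -1.0000e-02  9.5880e+01] F bay -0.64 0.43 -3.03 tq [-0.07  0.25 -0.01]
```

```bash

for i in 1 2 3 ; do
python3 -m jog '{"jaw":[4],"slide":[[0,0.025,0]],"spin":[0]}' >/dev/null; python3 -c "
from h import *
bay()"; done
```

```text
t 16.6 face x -33.97 y -0.82 z 46.24 yaw [-1.800e+02 -1.000e-02  9.589e+01] F bay -0.83 -0.12 -2.54 tq [-0.12  0.25  0.01]
t 16.7 face x -33.33 y -0.81 z 46.21 yaw [-1.7998e+02 -1.0000e-02  9.5880e+01] F bay -2.43 0.4 -2.87 tq [-0.22  0.45 -0.11]
t 16.8 face x -33.18 y -0.75 z 46.1 yaw [-1.7991e+02 -2.0000e-02  9.5870e+01] F bay -2.51 0.34 -1.53 tq [-0.19  0.64 -0.08]
```

```bash

for i in 1 2 ; do
python3 -m jog '{"jaw":[4],"slide":[[0,0.02,0]],"spin":[0]}' >/dev/null; python3 -c "
from h import *
bay()"; done
```

```text
t 16.9 face x -32.96 y -0.74 z 45.97 yaw [-1.7986e+02 -2.0000e-02  9.5870e+01] F bay -4.02 0.04 -1.54 tq [-0.27  0.9  -0.19]
t 17.0 face x -32.81 y -0.69 z 45.87 yaw [-1.7981e+02 -3.0000e-02  9.5860e+01] F bay -4.94 -0.15 -1.41 tq [-0.28  1.12 -0.29]
```

```bash

python3 -m jog '{"jaw":[4],"slide":[[0,0.02,0]],"spin":[0.04]}' >/dev/null; python3 -c "
from h import *
bay()"
for i in 1 2 3 ; do
python3 -m jog '{"jaw":[4],"slide":[[0,0.02,0]],"spin":[0]}' >/dev/null; python3 -c "
from h import *
bay()"; done
```

```text
t 17.1 face x -32.61 y -0.64 z 45.78 yaw [-1.7976e+02 -3.0000e-02  9.5590e+01] F bay -6.27 0.58 -0.86 tq [-0.09  1.36  0.21]
t 17.2 face x -32.52 y -0.63 z 45.67 yaw [-1.7969e+02 -2.0000e-02  9.5630e+01] F bay -6.88 -0.42 -0.71 tq [-0.19  1.49  0.14]
t 17.3 face x -32.42 y -0.63 z 45.54 yaw [-1.7962e+02 -2.0000e-02  9.5630e+01] F bay -8.47 -0.42 -0.65 tq [-0.24  1.58  0.15]
t 17.4 face x -32.31 y -0.59 z 45.41 yaw [-1.7956e+02 -3.0000e-02  9.5630e+01] F bay -8.19 -0.08 -0.09 tq [-0.31  1.79  0.19]
```

```bash

for i in 1 2 ; do
python3 -m jog '{"jaw":[4],"slide":[[0,0.025,-0.015]],"spin":[0]}' >/dev/null; python3 -c "
from h import *
bay()"; done
```

```text
t 17.5 face x -32.12 y -0.5 z 45.58 yaw [-1.7949e+02 -4.0000e-02  9.5640e+01] F bay -9.29 0.15 -1.96 tq [-0.26  1.88  0.15]
t 17.6 face x -31.97 y -0.49 z 45.71 yaw [-1.7941e+02 -4.0000e-02  9.5640e+01] F bay -9.2 -0.13 -3.59 tq [-0.32  2.05  0.13]
```

```bash

for i in 1 2 ; do
python3 -m jog '{"jaw":[4],"slide":[[0,0.025,0]],"spin":[0]}' >/dev/null; python3 -c "
from h import *
bay()"; done
```

```text
t 17.7 face x -31.85 y -0.42 z 45.61 yaw [-1.7933e+02 -5.0000e-02  9.5640e+01] F bay -10.95 -0.15 -0.59 tq [-0.34  2.34  0.13]
t 17.8 face x -31.7 y -0.39 z 45.6 yaw [-1.7925e+02 -6.0000e-02  9.5640e+01] F bay -11.6 0.05 0.34 tq [-0.36  2.55  0.11]
```

```bash

python3 -m jog '{"jaw":[4,4],"slide":[[0,0.025,-0.01],[0,0.02,0]],"spin":[0,0]}' >/dev/null; python3 -c "
from h import *
bay()"
for i in 1 2 3 ; do
python3 -m jog '{"jaw":[4],"slide":[[0,0,0]],"spin":[0]}' >/dev/null; python3 -c "
from h import *
bay()"; done
```

```text
t 18.0 face x -31.48 y -0.31 z 45.68 yaw [-1.7911e+02 -7.0000e-02  9.5640e+01] F bay -13.66 0.41 1.01 tq [-0.36  2.85  0.09]
t 18.1 face x -31.49 y -0.31 z 45.65 yaw [-1.7911e+02 -7.0000e-02  9.5640e+01] F bay -13.54 -0.45 0.43 tq [-0.4   2.77  0.14]
t 18.2 face x -31.48 y -0.31 z 45.66 yaw [-1.7912e+02 -7.0000e-02  9.5640e+01] F bay -12.5 0.36 -0.07 tq [-0.39  2.75  0.04]
t 18.3 face x -31.45 y -0.3 z 45.68 yaw [-1.7912e+02 -7.0000e-02  9.5640e+01] F bay -12.94 0.09 -0.36 tq [-0.31  2.77  0.13]
```

```bash

python3 -m jog '{"jaw":[4],"slide":[[0,0.015,0]],"spin":[0]}' >/dev/null; python3 -c "
from h import *
bay()"
for i in 1 2 3 4; do
python3 -m jog '{"jaw":[4,4],"slide":[[0,0,0],[0,0,0]],"spin":[0,0]}' >/dev/null; python3 -c "
from h import *
bay()"; done
```

```text
t 18.4 face x -31.42 y -0.29 z 45.64 yaw [-1.7907e+02 -7.0000e-02  9.5640e+01] F bay -14.57 -0.16 1.63 tq [-0.41  3.    0.13]
t 18.6 face x -31.39 y -0.28 z 45.67 yaw [-1.7907e+02 -7.0000e-02  9.5640e+01] F bay -14.41 -0.1 0.01 tq [-0.43  2.93  0.11]
t 18.8 face x -31.39 y -0.29 z 45.66 yaw [-1.7908e+02 -7.0000e-02  9.5640e+01] F bay -13.32 0.39 0.75 tq [-0.38  2.83  0.09]
t 19.0 face x -31.41 y -0.31 z 45.66 yaw [-1.7907e+02 -7.0000e-02  9.5640e+01] F bay -13.51 -0.65 0.18 tq [-0.43  2.88  0.19]
t 19.2 face x -31.39 y -0.31 z 45.69 yaw [-1.7908e+02 -7.0000e-02  9.5640e+01] F bay -13.92 -0.51 0.31 tq [-0.34  2.93  0.17]
```

Pushed at 13–14 N at the wrist, of which about 1–1.5 N is cup friction, and held for over 0.8 s. Now backing off slowly so the rail eases out with the cups.

```bash

python3 -m jog '{"jaw":[4,4,4,4,4,4,4,4,4,4],"slide":[[0,-0.03,0],[0,-0.03,0],[0,-0.03,0],[0,-0.03,0],[0,-0.03,0],[0,-0.03,0],[0,-0.03,0],[0,-0.03,0],[0,-0.03,0],[0,-0.03,0]],"spin":[0,0,0,0,0,0,0,0,0,0]}' >/dev/null; python3 -c "
from h import *
bay()"
python3 -m jog '{"jaw":[4,4,4,4,4,4,4,4,4,4],"slide":[[0,-0.05,0],[0,-0.08,0],[0,-0.1,0],[0,-0.2,0],[0,-0.3,0],[0,-0.4,0],[0,-0.5,0],[0,-0.5,0],[0,-0.3,0],[0,0,0]],"spin":[0,0,0,0,0,0,0,0,0,0]}' >/dev/null
python3 - <<'E'
from h import *
import cv2
bay()
f=env.grab_frame("scene")[190:310,240:360,::-1]
cv2.imwrite("pics/s5.png",cv2.resize(f,(600,600),interpolation=cv2.INTER_CUBIC))
E
```

```text
t 20.2 face x -32.92 y -0.84 z 47.46 yaw [179.97   0.    95.58] F bay -3.83 -0.32 -3.26 tq [-0.15  0.8   0.21]
t 21.2 face x -107.88 y -0.32 z 47.47 yaw [-1.7993e+02 -2.0000e-02  9.5540e+01] F bay -0.42 -0.03 -2.65 tq [-0.07  0.06  0.01]
```

View pics/s5.png

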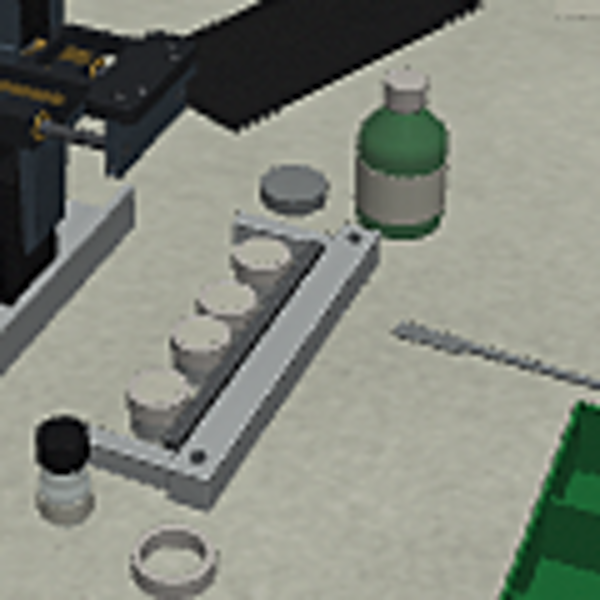

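All four cups stand against the rail. Returning the straightedge to the mat.

```bash

python3 -m jog '{"jaw":[4,4,4,4,4,4,4,4],"slide":[[0,-0.3,-0.3],[0,-0.6,-0.6],[0,-0.6,-0.6],[0,-0.4,-0.6],[0,0,-0.4],[0,0,0],[0,0,0],[0,0,0]],"spin":[0,0,0,0.4,0.6,0.7,0.45,0.17]}'
python3 -c "
from h import *
go(476.7,333.15,122,77)"
```

```text
time_s: 22.05
ee_pos: [426.3, -31.4, 123.2]
ee_rot: [179.9, -0.0, 76.9]
force: [-0.4, -0.0, -3.0]
gripper_width: 15.7
gripper_force: 58.0
t 22.05 pose [426.26 -31.44 123.17] [ 1.7993e+02 -1.0000e-02  7.6950e+01] F [-0.4 -0.  -3. ] tool units [12.219 -1.106  0.039] spin total -0.006
```

```bash

python3 -m jog '{"jaw":[4,4,4,4,4,4,4,4,4,4],"slide":[[0.3,-0.03,0],[0.6,-0.05,0],[0.8,-0.07,0],[0.8,-0.07,0],[0.8,-0.07,0],[0.8,-0.07,0],[0.8,-0.07,0],[0.8,-0.07,0],[0.8,-0.07,0],[0.8,-0.07,0]],"spin":[0,0,0,0,0,0,0,0,0,0]}' >/dev/null
python3 -m jog '{"jaw":[4,4,4,4,4,4,4,4,4,4],"slide":[[0.8,-0.07,0],[0.8,-0.07,0],[0.8,-0.07,0],[0.8,-0.07,0],[0.8,-0.07,0],[0.6,-0.06,0],[0.3,-0.05,0],[0,0,0.3],[0,0,0.5],[0,0,0]],"spin":[0,0,0,0,0,0,0,0,0,0]}' >/dev/null
python3 -c "
from h import *
go(476.7,333.15,45.9,77)"
```

```text
t 24.05 pose [474.27 330.55  95.96] [-179.77    0.28   76.99] F [-1.2 -0.6 -2.8] tool units [0.103 0.059 1.669] spin total -0.001
```

```bash

python3 -m jog '{"jaw":[4,4,4,4,4,4,4],"slide":[[0.06,0.03,0.3],[0,0,0.4],[0,0,0.4],[0,0,0.25],[0,0,0.1],[0,0,0],[0,0,0]],"spin":[0,0,0,0,0,0,0]}' >/dev/null
python3 -c "
from h import *
go(476.7,333.15,45.9,77)"
```

```text
t 24.75 pose [477.82 334.4   55.26] [ 1.7997e+02 -4.0000e-02  7.7010e+01] F [-0.5 -0.2 -1.9] tool units [-0.049 -0.027  0.312] spin total 0.001
```

```bash

python3 -m jog '{"jaw":[4,4,4,4],"slide":[[-0.03,-0.02,0.1],[0,0,0.1],[0,0,0.03],[0,0,0]],"spin":[0,0,0,0]}' >/dev/null
python3 -c "
from h import *
go(476.7,333.15,45.9,77)"
python3 -m jog '{"jaw":[4,4],"slide":[[0,0,0.03],[0,0,0]],"spin":[0,0]}' >/dev/null
python3 -c "
from h import *
go(476.7,333.15,45.9,77)"

```

```text
t 25.15 pose [476.6  333.37  47.94] [-1.7999e+02  1.0000e-02  7.7010e+01] F [-0.1 -0.5 -3. ] tool units [-0.006  0.005  0.068] spin total 0.001
t 25.35 pose [476.71 333.46  47.13] [180.    -0.    77.01] F [-0.  -0.  -3.3] tool units [-0.01   0.002  0.041] spin total 0.001
```

```bash

for i in 1 2; do python3 -m jog '{"jaw":[4,4],"slide":[[0,0,0.02],[0,0,0]],"spin":[0,0]}' >/dev/null
python3 -c "
from h import *
go(476.7,333.15,45.9,77)"; done

```

```text
t 25.55 pose [476.71 333.46  46.56] [ 1.800e+02 -1.000e-02  7.701e+01] F [-0.2 -0.1 -3.1] tool units [-0.01   0.002  0.022] spin total 0.001
t 25.75 pose [476.7  333.42  45.9 ] [-180.     -0.     77.01] F [-0.5 -0.1 -3.4] tool units [-0.009  0.002  0.   ] spin total 0.001
```

```bash

for i in 1 2 3; do python3 -m jog '{"jaw":[4,4],"slide":[[0,0,0.02],[0,0,0]],"spin":[0,0]}' >/dev/null
python3 -c "
from h import *
go(476.7,333.15,45.9,77)"; done

```

```text
t 25.95 pose [476.74 333.47  45.86] [ 1.7999e+02 -1.0000e-02  7.7010e+01] F [-1.5  0.1  1.7] tool units [-0.011  0.001 -0.001] spin total 0.001
t 26.15 pose [476.75 333.51  45.84] [ 1.7998e+02 -2.0000e-02  7.7010e+01] F [-0.9 -1.3  4.8] tool units [-0.012  0.001 -0.002] spin total 0.001
t 26.35 pose [476.77 333.48  45.83] [ 1.7998e+02 -3.0000e-02  7.7010e+01] F [-2.4 -1.5  9.1] tool units [-0.011  0.    -0.002] spin total 0.001
```

```bash

python3 -m jog '{"jaw":[4,4],"slide":[[0,0,-0.03],[0,0,0]],"spin":[0,0]}' | grep force
python3 -m jog '{"jaw":[20,30,45,60,75,91,91,91],"slide":[[0,0,0],[0,0,0],[0,0,0],[0,0,0],[0,0,0],[0,0,0],[0,0,0],[0,0,0]],"spin":[0,0,0,0,0,0,0,0]}'
python3 -m jog '{"jaw":[91,91,91,91,91,91,91,91,91,91],"slide":[[0,0,-0.1],[0,0,-0.3],[0,0,-0.6],[0,0,-0.8],[0,0,-0.8],[0,0,-0.8],[0,0,-0.8],[0,0,-0.8],[0,0,-0.8],[0,0,0]],"spin":[0,0,0,0,0,0,0,0,0,0]}'
python3 - <<'E'
from h import *
import cv2
f=env.grab_frame("top")
W=env.camera_model("wrist"); g=env.grab_frame("wrist")
a=cv2.resize(f[135:260,160:390,::-1],(782,425),interpolation=cv2.INTER_CUBIC)
s=env.grab_frame("scene")[150:310,190:380,::-1]
o=np.zeros((600,800,3),np.uint8); o[:300,:552]=cv2.resize(a,(552,300)); o[300:,:356]=cv2.resize(s,(356,300),interpolation=cv2.INTER_CUBIC); o[300:,360:760]=cv2.resize(g[:,:,::-1],(400,300))
cv2.imwrite("pics/end.png",o)
E
```

```text
force: [-2.5, -0.7, 6.4]
gripper_force: 58.0
time_s: 27.35
ee_pos: [476.7, 333.5, 45.1]
ee_rot: [180.0, -0.0, 77.0]
force: [0.9, 0.6, 0.3]
gripper_width: 73.2
gripper_force: 0.0
time_s: 28.35
ee_pos: [478.4, 334.6, 223.6]
ee_rot: [179.7, -0.4, 77.0]
force: [0.3, -0.3, 0.4]
gripper_width: 91.2
gripper_force: 0.0
```

View pics/end.png

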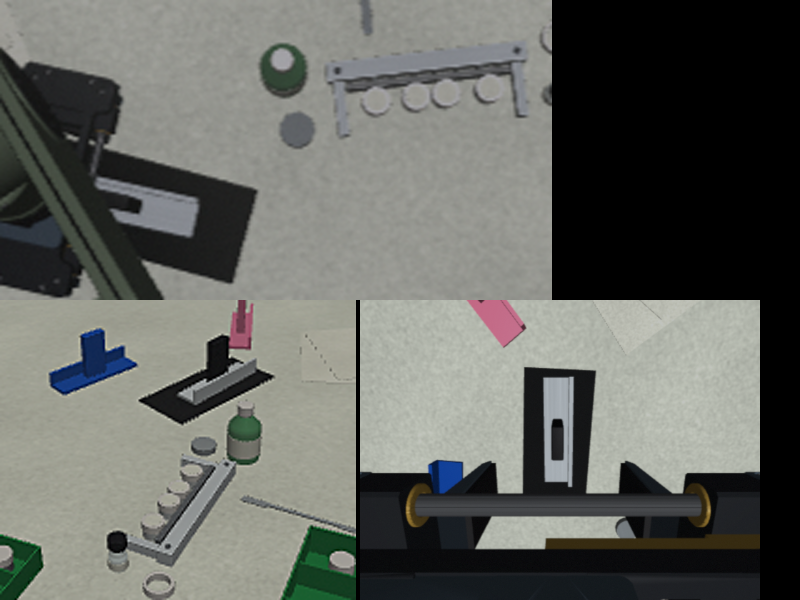

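The final composite shows the straightedge standing on its mat. The cups are in the bay at (376,101), (416,97), (446,93) and (489,88), and the bystanders have not moved. One numeric check of the cups, then I'll hand in.

```bash
python3 - <<'E'
from h import *
T=env.camera_model("top"); a=np.radians(5.85)
for u,v in((376,101),(416,97),(446,93),(489,88)):
    d=atz(T,[160+u/2.4,135+v/2.4],26)-[611,-11.3]; print((d@[np.cos(a),np.sin(a)]).round(1),(d@[-np.sin(a),np.cos(a)]).round(1))
E
```

```text
-18.0 60.5
-18.6 15.8
-17.9 -17.9
-17.8 -66.1
```

```bash
python3 -c "
from workcell import env
print(env.job_done())"
```

```text
the job is handed in; nothing more can be done
None
```

The job is handed in: all four cups stand in the bay against the rail after a hold of about 0.8 s at 13–14 N at the wrist (an estimated 12 N on the rail after cup friction), the straightedge is back on its mat and released, and the last pictures show nothing else moved.

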